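Switch on the guarded bench supply

TASK

Switch on the bench supply box so that the grinder can be used: slip a fingertip under the lip of the red hinged guard, lift the guard with the back of the finger and keep it up while the fingertip pushes the black toggle beneath it right over, away from the lip, to ON; then draw the finger out and let the guard drop fully shut over the switched toggle. Work gently and only by touching: grip nothing, do not strain the box, and leave the mug, the pliers and the tape measure lying where they are.

Things in the scene. Friction and masses are not known exactly. Their poses are not given: they have to be found in the camera images.
- switch_box: Grey steel supply box fixed to the bench, 84 deep (x) x 110 wide (y), flat top panel at z = 75 mm. Origin on the bench below the toggle's pivot; +x from its front (lip side, facing roughly to the robot) to its back, +y to the left seen from the front. Front face at x = -12 mm, back at +72. Nothing tall stands before it. A blue capped socket juts 31 mm from its right (-y) side.
- guard (a joint): Opening angle of the red guard, rad: 0 shut, 1.25 at its stop. The lip rises and swings back (+x) as it opens. A light spring and its weight close it from any angle: it drops shut when let go and needs about 1 N upward at the lip.
- guard_hinge (a point): Middle of the guard's hinge axis, which runs along the box's y, at x = +28, z = 85 mm in the box's frame. The guard is a folded sheet cover 54 mm wide (49 inside): two side cheeks, a roof 50 mm above the panel and a front wall at x = -22 mm when shut.
- guard_lip (a point): Middle of the front edge of the guard's lip: a flat red tab 54 mm wide, 2.5 mm thick with a rolled 4.4 mm edge, that sticks out 12 mm from the guard's front wall, 22 mm past the box's front face. Shut, it is at x = -34, z = 86 mm in the box's frame, with only air beneath it down to the bench. It moves with the guard.
- toggle (a joint): Angle of the black bat-shaped toggle, rad: 0 OFF (leaning 21 degrees to the front, -x), 0.72 ON (leaning 21 degrees to the back, +x). Over-centre: past about 0.5 it tips to ON by itself and stays; starts OFF. Pivot axis along the box's y at x = 0, z = 79 mm in the box's frame. It takes about 1.5 N at half its height.
- toggle_tip (a point): Tip of the toggle, 35 mm from its pivot: in the box's frame at x = -12 mm when OFF, +12 mm when ON, z = 112 mm. The bat is 8 mm thick at the foot, 12 mm near the tip. Hidden under the guard while that is shut.
- mug: White mug, 86 mm high, loose, before the blue toolbox, left of the tape measure; origin on its underside. Leave alone.
- pliers: Pliers with red handles, 171 mm long, 13 mm high, loose, lying on the bench between the robot and the box, to the right; origin below the middle. Leave alone.
- tape_measure: Yellow tape measure, 65 mm high, loose, standing before the blue toolbox, left of the box; origin at the centre of its underside. Leave alone.
Things that resemble listed ones, but are neither listed nor needed, are in the scene too. Of the things that look like the switch_box, the larger one is meant.

How it is judged:
By the outcome, as a careful person would: the job done as asked, in the order asked, and still so for the second after the job is handed in, with the robot touching nothing.
It also fails if it takes over 35 s, if anything falls off the work surface, if the arm or the gripper's body presses on something with over 40 N, if the wrist force passes 120 N, or if a joint passes its speed limit or range.

ROBOT

A 6-joint arm with a two-finger parallel gripper is mounted at the origin on the work surface; the furniture and walls round the work are solid. World frame = base frame: x ahead of the robot, y to its left, z up, the work surface at z = 0. Lengths are in m, angles in rad, forces in N, time in s.
With the tool pointing down it reaches from about 0.3 to 0.775 m from the base axis. Payload 14.6 kg.
Tool frame: the origin (TCP) lies midway between the tips of the shut fingers; the grasp point (between the pads) lies 19 mm behind it (ctrl.pinch_z is the distance from the TCP to the grasp point, in m); z points along the fingers, y is the line along which they close (so a half turn about z gives the same grasp; the last joint's range is limited). The gripper opens to 94 mm and grips with 3 to 60 N. Pads are 16 mm wide; open, the fingers measure 119 mm over their backs; the gripper's body (75 mm by 177 mm) begins 78 mm behind the grasp point.
Start: joints at [1.261, 0.3, 1.521, -0, 1.321, -0.067], TCP at [0.132, 0.534, 0.183] pointing down, gripper open.
Joint ranges: [-3.03, 3.03], [-0.79, 2.21], [0.23, 2.52], [-1.04, 4.18], [0, 3.07], [-2.55, 2.55]. Speed limits (rad/s): [2.22, 2.22, 2.57, 3.14, 3.14, 3.14].

INTERFACE

Orientations are given as [roll, pitch, yaw] about the fixed x, y, z axes, in that order (R = Rz(yaw) Ry(pitch) Rx(roll)).
In Python, from station import ctrl gives the robot as it stands.
- The arm moves only by the tool jog_arm, never from a script. Its argument "motion" is a list of rows, each a list of 7 numbers: the shift along the tool's x, y, z in m, then the turn, a rotation vector about the tool's x, y, z in rad, then the opening, from -1 (shut) to 1 (fully open). In form: [[tx, ty, tz, rx, ry, rz, gripper], ...]. A call has 1 to 5 rows; each row shifts and turns the commanded pose from where the row before left it, along the tool's axes as they then stand; what a row does not reach is not made up. A row lasts 1/10 s, in which the tool goes at most 50 mm and 8.59 degrees, less where a joint would pass 70% of its speed; a pose out of reach is approached as far as the arm can. A call is refused whole if a number of a shift passes 0.05 or a number of a turn 0.15, either way. A call with a gripper value outside its range is refused whole. The fingers move at their own pace and stop on an object; "squeeze" is the grip in N (left out, the last holds). Time passes only in rows, so rows that do not move let the fingers close. It gives the time, the measured TCP pose, the force, the opening and the grip force at its end, in the units of the state.
- ctrl.get_obs(): the state, without advancing time (a new reading comes with each control period).
- ctrl.camera(name): name is "scene" or "top" or "wrist"; returns the picture (384x512x3 uint8, red, green, blue); there is no depth.
- ctrl.camera_model(name): a dict with "intrinsics" (3x3 intrinsics, pixels), "rvec" (rotation vector, rad) and "tvec" (3), from world to camera coordinates, as OpenCV has them. Camera axes: x right, y down, z forward; pixel columns grow to the right and rows downward; lengths in m; the calibration is good to about 2 mm. A picture is of the moment at which its call begins: read the wrist's pose just before it. camera_model takes no time and is no camera call; for the wrist camera it gives the pose at the moment of the call.
- ctrl.hand_in(): hands the job in; it is judged then, once.
The state is a dict: "time_s": time; "qpos": joint angles; "joint_vel": joint speeds; "tau": joint torques, N m; "ee_pos": TCP position; "eef_rot": TCP orientation; "force": force on the tool from outside, world axes, zero at the start; "moment": the same for the moment, N m; "grip_width": finger opening in m; "grip_force": force on a finger pad.
Only numpy, scipy, OpenCV 4.12 (cv2) and the standard library are available. Lean on these libraries where they do the work, as an engineer would, in place of code of your own. Each camera call takes 0.05 s, during which the arm holds its last target. There are 200 camera calls.

## Working session

There is one attempt and no reset: what is moved stays moved. The work goes in short steps, Python scripts to look and compute and a tool call to move; the robot and the scene stay as the last step left them, time stands still between calls to the robot, and variables do not carry over. Pictures are saved under pics/ and viewed, at most 10 in all, crops included, and the job is handed in when it is done.

Besides the shell and the picture viewer there is one more tool, called after "Call:" as name([rows], argument=value, ...), one row to a line, values as JSON. jog_arm: Moves the arm, as the interface text tells. Its arguments: {"type":"object","properties":{"motion":{"type":"array"},"squeeze":{"type":"number"}},"required":["motion"]}

```bash
mkdir -p pics; cat > h.py <<'E'
import numpy as np,cv2
from station import ctrl
def snap(n,f):
    im=ctrl.camera(n)[:,:,::-1].copy(); cv2.imwrite('pics/'+f,im); return im
def cam(n):
    m=ctrl.camera_model(n);K=np.array(m['intrinsics'],float);R=cv2.Rodrigues(np.array(m['rvec'],float))[0];t=np.array(m['tvec'],float).ravel();return K,R,t
def ray(c,p):
    K,R,t=c; d=R.T@np.linalg.inv(K)@np.array([p[0],p[1],1.]); return -R.T@t,d
def onz(c,p,z):
    o,d=ray(c,p); return o+d*(z-o[2])/d[2]
def proj(c,X):
    K,R,t=c; q=K@(R@np.array(X)+t); return q[:2]/q[2]
E
python3 - <<'E'
from h import *
a=snap('scene','s0.png');b=snap('top','t0.png')
cv2.imwrite('pics/both.png',np.hstack([a,b])[:, :] if 0 else cv2.resize(np.vstack([a,b]),(400,600)))
for n in('scene','top'):
    K,R,t=cam(n);print(n,-R.T@t,K[0,0])
print(ctrl.get_obs())
E
```

```text
scene [ 0.02825783 -0.74583195  0.87144043] 436.5051565871228
top [ 0.31776364 -0.11598513  1.14266765] 468.4065138100557
{'time_s': 0.1, 'qpos': array([ 1.26142705e+00,  3.00424129e-01,  1.52150044e+00,  1.00030422e-06,
        1.32071592e+00, -6.66177278e-02]), 'joint_vel': array([ 0.00056919, -0.00166326, -0.00424735,  0.00142247, -0.00055253,
        0.00331275]), 'tau': array([ 1.90902210e-03, -5.32645226e+01, -3.53282654e+01,  7.09974580e-02,
        2.34579819e-02, -9.17158445e-05]), 'ee_pos': array([0.13213982, 0.53362668, 0.18264623]), 'eef_rot': array([-3.14054721e+00, -7.07195286e-05,  2.89884082e+00]), 'force': array([-1.22380316, -0.53415975, -0.11040111]), 'moment': array([ 0.02150618,  0.01100515, -0.0112131 ]), 'grip_force': 0.0, 'grip_width': 0.09378867304457825}
```

View pics/t0.png

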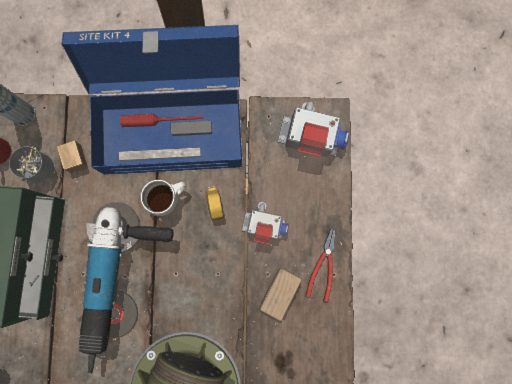

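View pics/s0.png

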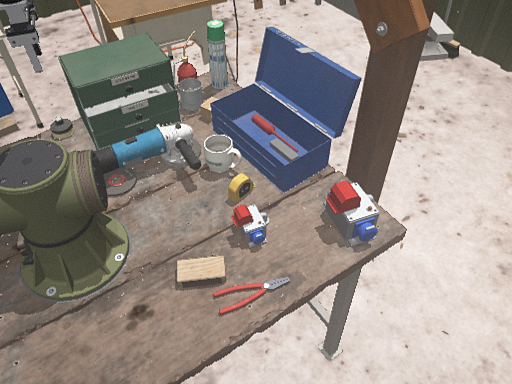

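Two boxes look alike: the larger at top (314,133) / scene (353,208), and the smaller at top (265,225) / scene (250,222). The larger is the one meant. I'll confirm it in a crop.

```bash
python3 - <<'E'
from h import *
a=cv2.imread('pics/s0.png');b=cv2.imread('pics/t0.png')
A=cv2.resize(a[170:250,315:395],(400,400),interpolation=cv2.INTER_CUBIC)
B=cv2.resize(b[95:175,273:353],(400,400),interpolation=cv2.INTER_CUBIC)
cv2.imwrite('pics/c.png',np.hstack([B,A]))
h=cv2.cvtColor(b,cv2.COLOR_BGR2HSV)
m=(((h[...,0]<8)|(h[...,0]>172))&(h[...,1]>130)&(h[...,2]>70)).astype(np.uint8)*255
m[:95]=0;m[175:]=0;m[:,:273]=0;m[:,353:]=0
cs,_=cv2.findContours(m,0,2);c=max(cs,key=cv2.contourArea)
r=cv2.minAreaRect(c);print(r,cv2.boxPoints(r))
E
```

```text
((315.11767578125, 133.0294189453125), (23.525955200195312, 15.522278785705566), 14.03624439239502) [[301.82355  137.70589 ]
 [305.58826  122.647064]
 [328.4118   128.35295 ]
 [324.6471   143.41177 ]]
```

View pics/c.png

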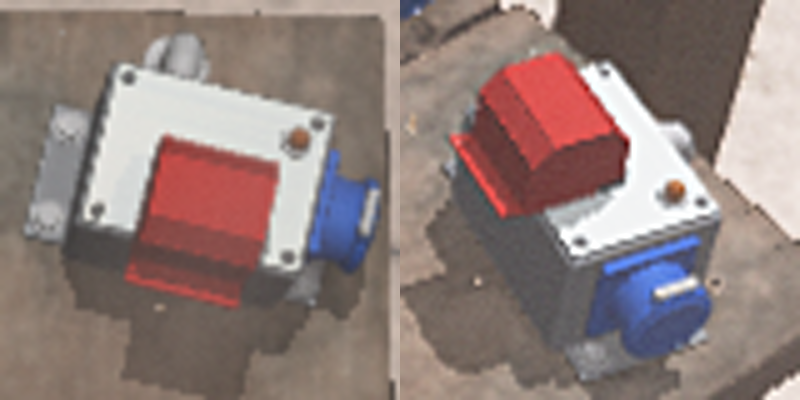

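The crop confirms the larger box. In the top view the lip runs from about (298.5,151) to (320.5,156), and the panel's back corners are at (295.6,107.5) and (339.6,118).

```bash
python3 - <<'E'
from h import *
T=cam('top');S=cam('scene')
f=lambda p:(273+(p[0]-2)/5,95+(p[1]-2)/5)
g=lambda p:(315+(p[0]-2)/5,170+(p[1]-2)/5)
L=[onz(T,f(p),.086) for p in((126,281),(239,307))]
L2=[onz(S,g(p),.086) for p in((50,138),(104,218))]
P=[onz(T,f(p),.075) for p in((112,62),(334,115))]
P2=[onz(S,g(p),.075) for p in((321,213),(166,264),(208,62))]
for l in(L,L2,P):
    d=l[0]-l[1];print([x.round(4) for x in l],np.hypot(*d[:2]),'yaw',np.degrees(np.arctan2(-d[0],d[1])))
print('scene panel backR, frontR',P2)
# box origin fit: known box pts <-> world
B=np.array([[-34,27],[-34,-27],[-34,27],[-34,-27],[72,55],[72,-55],[72,-55],[-12,-55]])/1000
W=np.array([*L,*L2,*P,P2[0],P2[1]])[:,:2]
bm=B.mean(0);wm=W.mean(0);H=(B-bm).T@(W-wm)
th=np.arctan2(H[0,1]-H[1,0],H[0,0]+H[1,1]);R=np.array([[np.cos(th),-np.sin(th)],[np.sin(th),np.cos(th)]])
t=wm-R@bm;print('yaw',th,np.degrees(th),'org',t);print(((B@R.T+t)-W)*1000)
print('lip',R@[-.034,0]+t)
E
```

```text
[array([ 0.5505, -0.2533,  0.086 ]), array([ 0.5393, -0.3056,  0.086 ])] 0.053465835865648105 yaw -12.119074289461507
[array([ 0.5477, -0.2541,  0.086 ]), array([ 0.536 , -0.3066,  0.086 ])] 0.05383709578905496 yaw -12.463872280870406
[array([ 0.6583, -0.2481,  0.075 ]), array([ 0.6348, -0.3532,  0.075 ])] 0.10766175477398222 yaw -12.645980154843752
scene panel backR, frontR [array([ 0.62943361, -0.35627028,  0.075     ]), array([ 0.54849347, -0.33770554,  0.075     ]), array([ 0.65346655, -0.25293773,  0.075     ])]
yaw -0.22368534631828263 -12.816226282959782 org [ 0.57531952 -0.28656826]
[[-2.33925699  0.6253698 ]
 [-3.09295337  0.244959  ]
 [ 0.50543099  1.36018591]
 [ 0.14623546  1.27378966]
 [-0.60258871 -0.7825624 ]
 [-1.43330562 -2.99205545]
 [ 3.89178691  0.10089131]
 [ 2.92465133  0.16942218]]
lip [ 0.54216658 -0.27902622]
```

Call:
jog_arm([
  [-0.02,-0.02,-0.03,0,0,0,-1],
  [-0.03,-0.03,-0.02,0,0,0,-1],
  [-0.03,-0.03,-0.02,0,0,0,-1],
  [-0.033,-0.031,-0.01,0,0,0,-1],
  [-0.033,-0.031,-0.01,0,0,0,-1],
], squeeze=5)

```text
time_s: 0.6
ee_pos: [0.2403, 0.3594, 0.2736]
eef_rot: [3.141, 0.0, 2.899]
force: [0.9, 0.3, -0.2]
grip_width: 0.0576
grip_force: 0.0
```

Call:
jog_arm([
  [-0.033,-0.031,0,0,0,0,-1],
  [-0.033,-0.031,0,0,0,0,-1],
  [-0.033,-0.031,0,0,0,0,-1],
  [-0.033,-0.031,0,0,0,0,-1],
  [-0.033,-0.031,0,0,0,0,-1],
])

```text
time_s: 1.1
ee_pos: [0.3632, 0.169, 0.2732]
eef_rot: [3.141, 0.0, 2.899]
force: [0.6, -0.2, 1.0]
grip_width: 0.0173
grip_force: 0.0
```

Call:
jog_arm([
  [-0.016,-0.039,0,0,0,0,-1],
  [-0.016,-0.039,0,0,0,0,-1],
  [-0.016,-0.039,0,0,0,0,-1],
  [-0.016,-0.039,0,0,0,0,-1],
  [-0.016,-0.039,0,0,0,0,-1],
])

```text
time_s: 1.6
ee_pos: [0.3932, -0.0395, 0.2731]
eef_rot: [3.142, 0.0, 2.899]
force: [1.5, 1.3, -0.6]
grip_width: 0.0005
grip_force: 0.0
```

Call:
jog_arm([
  [-0.016,-0.039,0,0,0,0,-1],
  [-0.016,-0.039,0,0,0,0,-1],
  [-0.016,-0.039,0,0,0,0,-1],
  [-0.016,-0.039,0,0,0,0.01,-1],
  [-0.016,-0.039,0,0,0,0.01,-1],
])

```text
time_s: 2.1
ee_pos: [0.4236, -0.2481, 0.2729]
eef_rot: [3.141, -0.0, 2.878]
force: [1.2, 0.5, 0.3]
grip_width: 0.0006
grip_force: 0.0
```

Call:
jog_arm([
  [0,0,0,0,-0.14,0,-1],
  [0,0,0,0,-0.14,0,-1],
  [0,0,0,0,-0.14,0,-1],
  [0,0,0,0,-0.14,0,-1],
])

```text
time_s: 2.5
ee_pos: [0.4237, -0.2466, 0.2735]
eef_rot: [-3.14, 0.566, 2.878]
force: [1.6, -0.1, 0.5]
grip_width: 0.0006
grip_force: 0.0
```

```bash
python3 - <<'E'
from h import *
from scipy.spatial.transform import Rotation as Ro
o=ctrl.get_obs();print(o['qpos'],o['ee_pos'],Ro.from_euler('xyz',o['eef_rot']).as_matrix().round(3))
snap('wrist','w1.png');
E
```

```text
[-0.75382484 -0.22779883  1.96324449  0.32127928  0.92042572 -2.19311129] [ 0.4236858  -0.24656501  0.27346016] [[-0.815  0.261  0.517]
 [ 0.22   0.965 -0.141]
 [-0.536 -0.001 -0.844]]
```

View pics/w1.png

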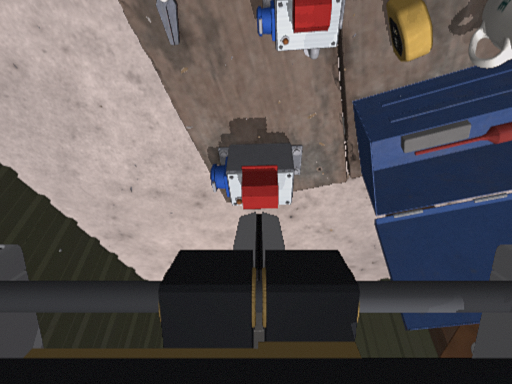

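The wrist view shows the larger box at (260,180), with its lip edge at row ~167 and the fingertips at (262,213). I'll use this view to refine the lip position.

```bash
python3 - <<'E'
from h import *
b=cv2.imread('pics/w1.png');c=cam('wrist')
h=cv2.cvtColor(b,cv2.COLOR_BGR2HSV)
m=(((h[...,0]<8)|(h[...,0]>172))&(h[...,1]>130)&(h[...,2]>60)).astype(np.uint8)*255
m[:140]=0;m[230:]=0;m[:,:200]=0;m[:,320:]=0
ys,xs=np.where(m);print(xs.min(),xs.max(),ys.min(),ys.max())
for r in range(ys.min(),ys.min()+8):
    q=np.where(m[r])[0];print(r,q.min(),q.max(),onz(c,(q.min(),r),.086).round(4),onz(c,(q.max(),r),.086).round(4))
th=-.2225;R=np.array([[np.cos(th),-np.sin(th)],[np.sin(th),np.cos(th)]])
for p in((-.034,.027,.086),(-.034,-.027,.086),(-.012,.055,.075),(-.012,-.055,.075),(.072,.055,.075),(.072,-.055,.075)):
    print(p,proj(c,[*(R@p[:2]+[.5755,-.2865]),p[2]]).round(1))
print(proj(c,ctrl.get_obs()['ee_pos']))
cv2.imwrite('pics/w1c.png',cv2.resize(b[130:230,200:320],None,fx=5,fy=5,interpolation=cv2.INTER_CUBIC))
E
```

```text
242 277 165 208
165 264 276 [ 0.5408 -0.2688  0.086 ] [ 0.5454 -0.2517  0.086 ]
166 242 277 [ 0.5342 -0.3007  0.086 ] [ 0.5478 -0.2507  0.086 ]
167 242 277 [ 0.5361 -0.3013  0.086 ] [ 0.5498 -0.2511  0.086 ]
168 242 277 [ 0.5381 -0.302   0.086 ] [ 0.5517 -0.2516  0.086 ]
169 242 277 [ 0.54   -0.3026  0.086 ] [ 0.5537 -0.252   0.086 ]
170 242 276 [ 0.542  -0.3032  0.086 ] [ 0.5554 -0.2539  0.086 ]
171 242 276 [ 0.544  -0.3038  0.086 ] [ 0.5574 -0.2544  0.086 ]
172 243 276 [ 0.5464 -0.303   0.086 ] [ 0.5595 -0.2548  0.086 ]
(-0.034, 0.027, 0.086) [275.8 166.5]
(-0.034, -0.027, 0.086) [239.5 167.6]
(-0.012, 0.055, 0.075) [293.4 171.5]
(-0.012, -0.055, 0.075) [223.3 173.6]
(0.072, 0.055, 0.075) [291.2 205.6]
(0.072, -0.055, 0.075) [229.4 207.2]
[258.43137521 214.55311428]
```

View pics/w1c.png

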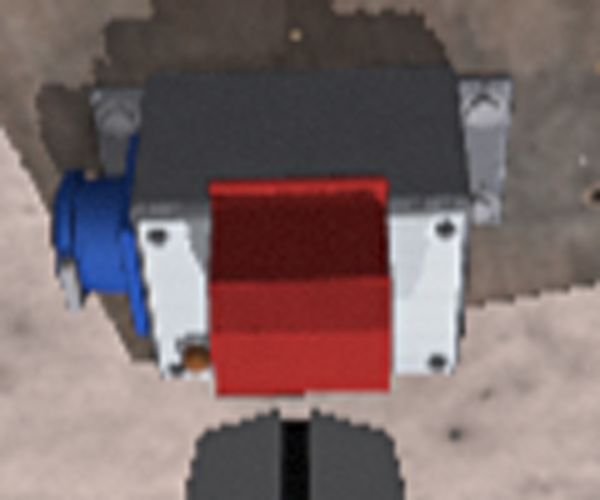

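Call:
jog_arm([
  [0,0,0,-0.007,-0.12,-0.007,-1],
  [0,0,0,-0.007,-0.12,-0.007,-1],
  [0,0,0,-0.007,-0.12,-0.007,-1],
  [0,0,0,-0.007,-0.12,-0.007,-1],
])

```text
time_s: 2.95
ee_pos: [0.4416, -0.2088, 0.3019]
eef_rot: [-3.127, 0.99, 2.87]
force: [1.0, -0.3, 0.4]
grip_width: 0.0004
grip_force: 0.0
```

```bash
cat >> h.py <<'E'
from scipy.spatial.transform import Rotation as Ro
O=np.array([.575,-.2855,0]);B=Ro.from_euler('z',-.2235).as_matrix()
def st():
    o=ctrl.get_obs();R=Ro.from_euler('xyz',o['eef_rot']).as_matrix()
    print('t',o['time_s'],'box xyz mm',(B.T@(o['ee_pos']-O)*1000).round(1),'zdir',(B.T@R[:,2]).round(3),'ydir',(B.T@R[:,1]).round(3),'F',(B.T@o['force']).round(1),'q',o['qpos'].round(2))
    return o,R
def to(*ts):
    o,R=st();p=o['ee_pos']
    for t in ts:
        w=O+B@(np.array(t)/1000);print(t,'tool shift mm',(R.T@(w-p)*1000).round(1));p=w
E
python3 - <<'E'
from h import *
to((-75,0,140),(-75,0,58),(-20,0,58))
E
```

```text
t 2.95 box xyz mm [-147.1   45.2  301.9] zdir [ 0.834 -0.055 -0.548] ydir [ 0.06   0.998 -0.008] F [ 1.1 -0.1  0.4] q [-0.74 -0.44  2.24  0.79  0.54 -2.55]
(-75, 0, 140) tool shift mm [ 94.7 -39.5 151.4]
(-75, 0, 58) tool shift mm [68.6  0.6 45. ]
(-20, 0, 58) tool shift mm [-30.1   3.3  45.9]
```

q6 sits on its limit, so I'll spin the tool half a turn about its own z, which gives the same finger shape with q6 near +0.6.

Call:
jog_arm([
  [0,0,0,0,0,0.15,-1],
  [0,0,0,0,0,0.15,-1],
  [0,0,0,0,0,0.15,-1],
  [0,0,0,0,0,0.15,-1],
  [0,0,0,0,0,0.15,-1],
])

```text
time_s: 3.45
ee_pos: [0.4421, -0.2082, 0.3019]
eef_rot: [2.342, 0.66, 1.823]
force: [-0.1, 0.9, 0.4]
grip_width: 0.0007
grip_force: 0.0
```

Call:
jog_arm([
  [0,0,0,0,0,0.15,-1],
  [0,0,0,0,0,0.15,-1],
  [0,0,0,0,0,0.15,-1],
  [0,0,0,0,0,0.15,-1],
  [0,0,0,0,0,0.15,-1],
])

```text
time_s: 3.95
ee_pos: [0.4421, -0.2082, 0.3019]
eef_rot: [2.155, 0.063, 1.327]
force: [0.3, 0.2, -0.4]
grip_width: 0.0002
grip_force: 0.0
```

Call:
jog_arm([
  [0,0,0,0,0,0.15,-1],
  [0,0,0,0,0,0.15,-1],
  [0,0,0,0,0,0.15,-1],
  [0,0,0,0,0,0.15,-1],
  [0,0,0,0,0,0.15,-1],
])

```text
time_s: 4.45
ee_pos: [0.4421, -0.2082, 0.3019]
eef_rot: [2.272, -0.548, 0.87]
force: [-0.2, 0.2, -0.9]
grip_width: 0.0002
grip_force: 0.0
```

Call:
jog_arm([
  [0,0,0,0,0,0.15,-1],
  [0,0,0,0,0,0.15,-1],
  [0,0,0,0,0,0.15,-1],
  [0,0,0,0,0,0.15,-1],
  [0,0,0,0,0,0.14,-1],
])

```text
time_s: 4.95
ee_pos: [0.4421, -0.2082, 0.3019]
eef_rot: [2.91, -0.969, -0.007]
force: [-0.4, -0.2, 0.1]
grip_width: 0.0004
grip_force: 0.0
```

```bash
cat >> h.py <<'E'
def rot(pdeg,sgn=-1):
    o,R=st();p=np.radians(pdeg);z=np.array([np.cos(p),0,-np.sin(p)]);y=np.array([0,sgn,0.]);T=B@np.c_[np.cross(y,z),y,z]
    print('turn',Ro.from_matrix(R.T@T).as_rotvec().round(3))
    for t in((-75,0,140),(-75,0,58),(-20,0,58)):print(t,'shift from here, in final axes',(T.T@(O+B@(np.array(t)/1000)-o['ee_pos'])*1000).round(1))
E
python3 - <<'E'
from h import *
rot(30)
E
```

```text
t 4.95 box xyz mm [-146.7   45.9  301.9] zdir [ 0.833 -0.052 -0.551] ydir [ 0.024 -0.991  0.13 ] F [-0.4 -0.3  0.1] q [-0.74 -0.44  2.24  0.79  0.54  0.44]
turn [0.048 0.064 0.124]
(-75, 0, 140) shift from here, in final axes [-104.3   45.9  143.1]
(-75, 0, 58) shift from here, in final axes [-175.4   45.9  184.1]
(-20, 0, 58) shift from here, in final axes [-147.9   45.9  231.7]
```

Call:
jog_arm([
  [0,0,0,0.024,0.032,0.062,-1],
  [0,0,0,0.024,0.032,0.062,-1],
])

```text
time_s: 5.15
ee_pos: [0.4423, -0.208, 0.3023]
eef_rot: [3.137, -1.049, -0.216]
force: [0.4, -0.6, -1.3]
grip_width: 0.0003
grip_force: 0.0
```

Call:
jog_arm([
  [-0.02,0.009,0.028,0,0,0,-1],
  [-0.021,0.009,0.029,0,0,0,-1],
  [-0.021,0.009,0.029,0,0,0,-1],
  [-0.021,0.009,0.029,0,0,0,-1],
  [-0.021,0.01,0.028,0,0,0,-1],
])

```text
time_s: 5.65
ee_pos: [0.5015, -0.269, 0.1426]
eef_rot: [3.131, -1.048, -0.211]
force: [0.7, -0.5, 0.5]
grip_width: 0.0007
grip_force: 0.0
```

```bash
python3 - <<'E'
from h import *
rot(30)
E
```

```text
t 5.65 box xyz mm [-75.3  -0.2 142.6] zdir [ 0.866  0.    -0.499] ydir [ 0.003 -1.     0.005] F [ 0.8 -0.3  0.5] q [-0.81  0.12  2.26  1.93  0.54 -0.74]
turn [-0.    -0.001  0.006]
(-75, 0, 140) shift from here, in final axes [-2.1 -0.2  1.6]
(-75, 0, 58) shift from here, in final axes [-73.1  -0.2  42.6]
(-20, 0, 58) shift from here, in final axes [-45.6  -0.2  90.2]
```

Call:
jog_arm([
  [-0.018,0,0.0106,0,0,0,-1],
  [-0.018,0,0.0106,0,0,0,-1],
  [-0.018,0,0.0106,0,0,0,-1],
  [-0.018,0,0.0106,0,0,0,-1],
  [0,0,0,0,0,0,-1],
])

```text
time_s: 6.15
ee_pos: [0.5012, -0.2683, 0.0579]
eef_rot: [3.137, -1.044, -0.216]
force: [-0.6, -0.1, -0.8]
grip_width: 0.0003
grip_force: 0.0
```

```bash
python3 - <<'E'
from h import *
rot(30)
a=snap('scene','s2.png');snap('wrist','w2.png')
A=cv2.resize(a[110:250,275:415],(500,500),interpolation=cv2.INTER_CUBIC);cv2.imwrite('pics/s2c.png',A)
E
```

```text
t 6.15 box xyz mm [-75.8   0.5  57.9] zdir [ 0.865  0.002 -0.502] ydir [ 0.004 -1.     0.002] F [-0.6 -0.2 -0.8] q [-0.81  0.36  2.28  2.26  0.67 -1.13]
turn [-0.002  0.003  0.004]
(-75, 0, 140) shift from here, in final axes [ 71.5   0.5 -40.4]
(-75, 0, 58) shift from here, in final axes [0.5 0.5 0.6]
(-20, 0, 58) shift from here, in final axes [28.   0.5 48.2]
```

View pics/s2c.png

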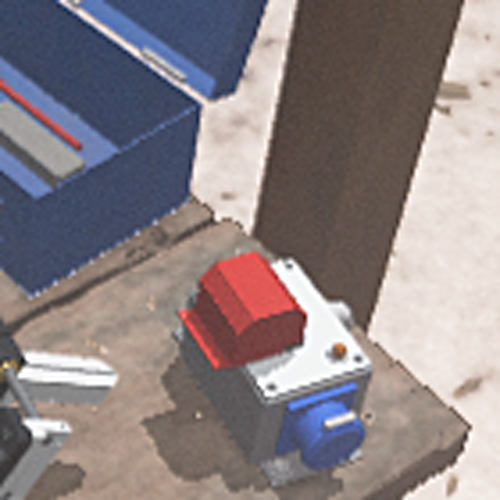

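```bash
python3 - <<'E'
from h import *
o=ctrl.get_obs();q=proj(cam('scene'),o['ee_pos']);print((q-[275,110])*500/140)
K,R,t=cam('wrist');print('cam box mm',B.T@(-R.T@t-O)*1000)
E
```

```text
[135.08239334 379.30129662]
cam box mm [-2.14317743e+02  1.05391029e-01  2.23293142e+02]
```

View pics/w2.png

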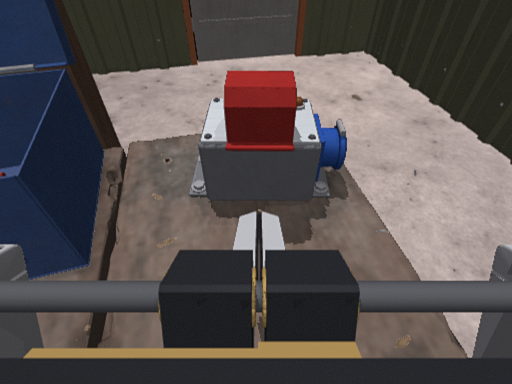

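The wrist view shows the finger at (260,213), in line with the guard's middle (lip at (260,147)). I'll check where the visible tip really lies.

```bash
python3 - <<'E'
from h import *
o=ctrl.get_obs();R0=Ro.from_euler('xyz',o['eef_rot']).as_matrix()
c=cam('scene')
def inpl(c,p,n,off):
    s,d=ray(c,p); k=(n@(o['ee_pos'])+off-n@s)/(n@d); return (R0.T@(s+d*k-o['ee_pos'])*1000).round(1)
for p in((118,378),(110,390),(100,360),(30,352)):
    px=(275+p[0]*140/500,110+p[1]*140/500)
    print(p,[list(inpl(c,px,B[:,1],f)) for f in(-.012,0,.012)])
w=cam('wrist');print(proj(w,o['ee_pos']))
for p in((260,211),(266,213),(280,245)):print(p,[list(inpl(w,p,R0[:,0],f)) for f in(0,.008)])
im=cv2.imread('pics/s2.png');x,y=275+int(118*.28),110+int(378*.28);print(cv2.cvtColor(im,6)[y-3:y+4,x-8:x+10])
E
```

```text
(118, 378) [[np.float64(10.8), np.float64(12.0), np.float64(-29.9)], [np.float64(-0.2), np.float64(-0.0), np.float64(-15.2)], [np.float64(-11.2), np.float64(-12.1), np.float64(-0.5)]]
(110, 390) [[np.float64(-0.5), np.float64(12.0), np.float64(-29.1)], [np.float64(-11.7), np.float64(-0.1), np.float64(-14.4)], [np.float64(-22.9), np.float64(-12.1), np.float64(0.3)]]
(100, 360) [[np.float64(24.8), np.float64(12.0), np.float64(-55.0)], [np.float64(14.1), np.float64(0.0), np.float64(-40.8)], [np.float64(3.5), np.float64(-12.0), np.float64(-26.7)]]
(30, 352) [[np.float64(25.7), np.float64(12.0), np.float64(-112.8)], [np.float64(15.0), np.float64(-0.1), np.float64(-99.9)], [np.float64(4.4), np.float64(-12.1), np.float64(-86.9)]]
[258.80692541 212.67725088]
(260, 211) [[np.float64(-0.0), np.float64(0.9), np.float64(3.8)], [np.float64(8.0), np.float64(0.8), np.float64(-19.3)]]
(266, 213) [[np.float64(-0.0), np.float64(5.3), np.float64(-0.7)], [np.float64(8.0), np.float64(4.7), np.float64(-23.3)]]
(280, 245) [[np.float64(-0.0), np.float64(11.8), np.float64(-53.9)], [np.float64(8.0), np.float64(10.5), np.float64(-70.5)]]
[[245 246 247 253 242 203 173 160 161 165 171 171 167 162 155 152 158 156]
 [213 214 205 235 240 235 197 168 162 167 163 164 163 170 166 163 162 159]
 [172 175 153 149 149 154 168 184 168 159 157 157 157 163 163 150 144 148]
 [250 251 252 252 253 235 236 231 176 159 162 156 159 149 154 161 154 150]
 [249 249 249 249 249 250 254 225 164 158 162 163 150 152 156 162 153 150]
 [252 252 252 247 246 247 252 182 153 165 165 160 155 154 159 158 162 150]
 [115 118 108 110 112 133 171 159 155 162 161 157 156 161 158 153 155 150]]
```

Call:
jog_arm([
  [0.0056,0,0.0096,0,0,0,-1],
  [0.0056,0,0.0096,0,0,0,-1],
  [0.0056,0,0.0096,0,0,0,-1],
  [0.0056,0,0.0096,0,0,0,-1],
])

```text
time_s: 6.65
ee_pos: [0.5467, -0.2789, 0.0614]
eef_rot: [3.132, -1.049, -0.211]
force: [-0.1, -0.3, -0.7]
grip_width: 0.0005
grip_force: 0.0
```

Call:
jog_arm([
  [0.0028,0,0.0048,0,0,0,-1],
  [0.0028,0,0.0048,0,0,0,-1],
  [0,0,0,0,0,0,-1],
])

```text
time_s: 6.95
ee_pos: [0.5567, -0.2811, 0.0608]
eef_rot: [3.132, -1.048, -0.211]
force: [-0.4, 0.0, 0.4]
grip_width: 0.0009
grip_force: 0.0
```

```bash
python3 - <<'E'
from h import *
to((-20,0,70),(-18,0,85),(-14,0,97),(-4,0,102),(3,0,102))
E
```

```text
t 6.95 box xyz mm [-18.8   0.2  60.8] zdir [ 0.867  0.001 -0.499] ydir [ 0.004 -1.     0.005] F [-0.4 -0.1  0.4] q [-0.73  0.43  2.15  2.3   0.6  -1.1 ]
(-20, 0, 70) tool shift mm [ 7.4  0.3 -5.6]
(-18, 0, 85) tool shift mm [14.   0.1 -5.8]
(-14, 0, 97) tool shift mm [12.4  0.1 -2.5]
(-4, 0, 102) tool shift mm [9.3 0.1 6.2]
(3, 0, 102) tool shift mm [3.5 0.  6.1]
```

Call:
jog_arm([
  [0.0037,0,-0.0028,0,0,0,-1],
  [0.0037,0,-0.0028,0,0,0,-1],
])

```text
time_s: 7.15
ee_pos: [0.5547, -0.2807, 0.0702]
eef_rot: [3.133, -1.048, -0.213]
force: [-0.5, 0.6, 0.2]
grip_width: 0.0003
grip_force: 0.0
```

Call:
jog_arm([
  [0.0028,0,-0.0012,0,0,0,-1],
  [0.0028,0,-0.0012,0,0,0,-1],
  [0.0028,0,-0.0012,0,0,0,-1],
  [0.0028,0,-0.0011,0,0,0,-1],
  [0.0028,0,-0.0011,0,0,0,-1],
])

```text
time_s: 7.65
ee_pos: [0.557, -0.2812, 0.0853]
eef_rot: [3.133, -1.048, -0.212]
force: [0.4, 0.3, -0.2]
grip_width: 0.0005
grip_force: 0.0
```

```bash
python3 - <<'E'
from h import *
to((-14,0,97),(-4,0,102),(3,0,102))
b=snap('wrist','w3.png');cv2.imwrite('pics/w3c.png',cv2.resize(b[40:240,150:370],None,fx=2.5,fy=2.5))
E
```

```text
t 7.65 box xyz mm [-18.5   0.2  85.3] zdir [ 0.866  0.001 -0.499] ydir [ 0.004 -1.     0.005] F [ 0.3  0.4 -0.2] q [-0.72  0.36  2.15  2.23  0.55 -1.01]
(-14, 0, 97) tool shift mm [12.4  0.3 -1.9]
(-4, 0, 102) tool shift mm [9.3 0.1 6.2]
(3, 0, 102) tool shift mm [3.5 0.  6.1]
```

View pics/w3c.png

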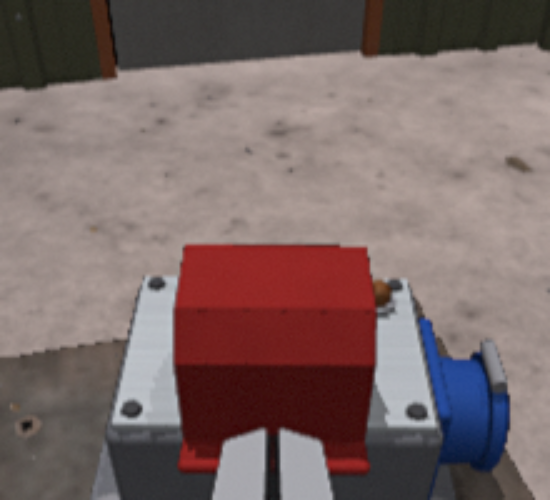

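The finger has come up in front of the lip, not under it: the fingertip occludes the lip at crop (275,460). I'll triangulate the lip from these near views.

```bash
python3 - <<'E'
from h import *
o,R0=st();w=cam('wrist')
def bx(p,z):return (B.T@(onz(w,p,z)-O)*1000).round(1)
for c in((180,468),(368,470),(275,472),(275,432),(133,272+2),(118,428),(440,432)):
    p=(150+c[0]/2.5,40+c[1]/2.5)
    print(c,'z86',bx(p,.086),'z75',bx(p,.075))
print('TCP crop',(proj(w,o['ee_pos'])-[150,40])*2.5)
for x in(-34,-22,-12,72):
    for z in(75,86):
        print(x,z,(proj(w,O+B@np.array([x,0,z])/1000)-[150,40])*2.5)
s=cam('scene');print('scene now TCP',proj(s,o['ee_pos']));
a=snap('scene','s3.png');cv2.imwrite('pics/s3c.png',cv2.resize(a[150:250,295:395],(600,600),interpolation=cv2.INTER_CUBIC))
E
```

```text
t 7.7 box xyz mm [-18.3   0.2  85.8] zdir [ 0.867  0.001 -0.499] ydir [ 0.004 -1.     0.005] F [1.7 0.3 0.4] q [-0.72  0.36  2.15  2.23  0.55 -1.01]
(180, 468) z86 [-32.1  26.   86. ] z75 [-23.5  27.7  75. ]
(368, 470) z86 [-32.4 -26.8  86. ] z75 [-23.9 -28.7  75. ]
(275, 472) z86 [-33.3  -0.7  86. ] z75 [-24.8  -0.8  75. ]
(275, 432) z86 [-18.6  -0.7  86. ] z75 [-9.1 -0.8 75. ]
(133, 274) z86 [57.7 51.8 86. ] z75 [72.3 55.3 75. ]
(118, 428) z86 [-17.4  45.7  86. ] z75 [-7.9 48.7 75. ]
(440, 432) z86 [-18.2 -49.3  86. ] z75 [ -8.7 -52.7  75. ]
TCP crop [271.93582487 431.72711496]
-34 75 [272.22500192 497.40294942]
-34 86 [272.41729843 474.1048826 ]
-22 75 [272.35435109 464.50050873]
-22 86 [272.54352188 440.95288273]
-12 75 [272.45461349 438.99684747]
-12 86 [272.64110237 415.32382299]
72 75 [273.09839684 275.23821142]
72 86 [273.2623288  252.16160033]
scene now TCP [335.0957039  202.58621313]
```

View pics/s3c.png

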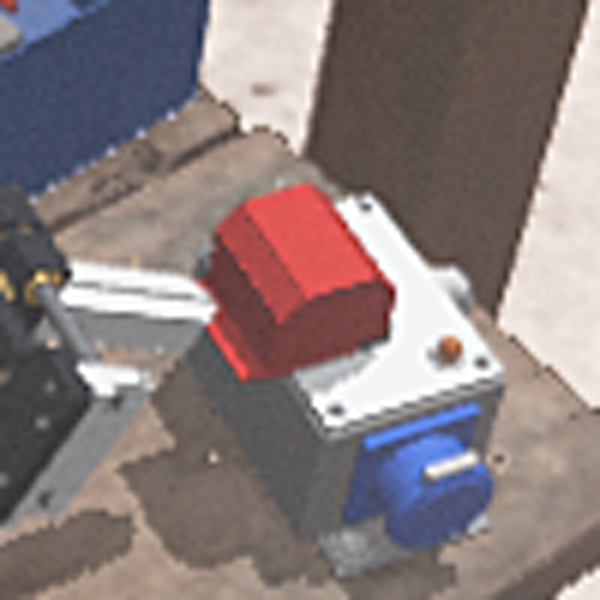

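```bash
python3 - <<'E'
from h import *
o,R0=st();w=cam('wrist');s=cam('scene')
lip=[(275+0,0)]
# scene bias: predicted vs seen lip right corner, panel corner
f=lambda x,y,z:(proj(s,O+B@np.array([x,y,z])/1000)-[295,150])*6
print('lipR',f(-34,-27,86),'frontR',f(-12,-55,75),'backR',f(72,-55,75),'backL',f(72,55,75))
bias=np.mean([f(-34,-27,86)-[247,378],f(-12,-55,75)-[330,433],f(72,-55,75)-[503,373]],0);print(bias)
def tri(pw,ps):
    a,d=ray(w,(150+pw[0]/2.5,40+pw[1]/2.5));q=np.array(ps)+bias;b,e=ray(s,(295+q[0]/6,150+q[1]/6))
    k=np.linalg.lstsq(np.c_[d,-e],b-a,rcond=None)[0];X=(a+d*k[0]+b+e*k[1])/2
    print('box',(B.T@(X-O)*1000).round(1),'tool',(R0.T@(X-o['ee_pos'])*1000).round(1),'gap',np.linalg.norm(a+d*k[0]-b-e*k[1])*1000)
tri((310,436),(215,310)); tri((275,432),(207,292));tri((240,434),(207,280))
E
```

```text
t 7.75 box xyz mm [-18.3   0.2  85.6] zdir [ 0.867  0.001 -0.499] ydir [ 0.004 -1.     0.005] F [ 0.7 -0.3  0. ] q [-0.72  0.36  2.15  2.23  0.55 -1.01]
lipR [238.0865326  375.57193114] frontR [319.70250172 429.31863909] backR [507.21467481 367.32949764] backL [365.76390683 180.94461328]
[-4.99876362 -3.92664404]
box [-40.1  -9.1 110. ] tool [ 10.3   9.3 -31.1] gap 0.9160515100690555
box [-39.2  -0.3 110.6] tool [ 11.3   0.5 -30.5] gap 1.2961156207216058
box [-34.    9.  104.8] tool [  8.9  -8.8 -23.2] gap 2.80168351483782
```

Images and the absence of contact agree: the real fingertip sits about 20 mm behind the reported TCP along the finger. I'll go back down and insert further, watching the force.

Call:
jog_arm([
  [-0.0082,0,0.0047,0,0,0,-1],
  [-0.0082,0,0.0047,0,0,0,-1],
  [-0.0082,0,0.0047,0,0,0,-1],
  [-0.0082,0,0.0047,0,0,0,-1],
  [0,0,0,0,0,0,-1],
])

```text
time_s: 8.25
ee_pos: [0.5565, -0.281, 0.0459]
eef_rot: [3.134, -1.046, -0.214]
force: [-0.4, 0.4, 0.5]
grip_width: 0.001
grip_force: 0.0
```

Call:
jog_arm([
  [0.0015,0,0.0026,0,0,0,-1],
  [0.0015,0,0.0026,0,0,0,-1],
  [0,0,0,0,0,0,-1],
])

```text
time_s: 8.55
ee_pos: [0.5633, -0.2828, 0.0479]
eef_rot: [3.132, -1.049, -0.211]
force: [0.3, -0.0, 0.4]
grip_width: 0.0005
grip_force: 0.0
```

```bash
python3 - <<'E'
from h import *
to((-2,0,48))
a=snap('scene','s4.png');A=cv2.resize(a[150:250,295:395],(500,500),interpolation=cv2.INTER_CUBIC)
cv2.imwrite('pics/s4c.png',A)
E
```

```text
t 8.55 box xyz mm [-12.   -0.   47.9] zdir [ 0.867  0.001 -0.498] ydir [ 0.004 -1.     0.005] F [0.3 0.1 0.4] q [-0.72  0.47  2.13  2.34  0.61 -1.14]
(-2, 0, 48) tool shift mm [5.  0.  8.6]
```

View pics/s4c.png

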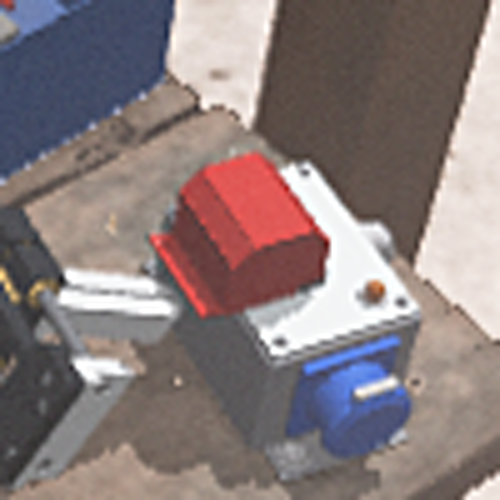

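The picture shows the finger at (180,305), level and just reaching the lip edge (155,238)–(205,312). I'll go on inserting gently.

Call:
jog_arm([
  [0.0012,0,0.0022,0,0,0,-1],
  [0.0012,0,0.0022,0,0,0,-1],
  [0.0012,0,0.0022,0,0,0,-1],
  [0,0,0,0,0,0,-1],
])

```text
time_s: 9.0
ee_pos: [0.5704, -0.2843, 0.0471]
eef_rot: [3.132, -1.048, -0.212]
force: [-0.0, 0.3, -0.8]
grip_width: 0.0006
grip_force: 0.0
```

Call:
jog_arm([
  [0.001,0,0.0017,0,0,0,-1],
  [0.0005,0,0.0009,0,0,0,-1],
  [0,0,0,0,0,0,-1],
])

```text
time_s: 9.3
ee_pos: [0.5731, -0.2849, 0.0471]
eef_rot: [3.132, -1.048, -0.212]
force: [0.7, -0.0, 0.9]
grip_width: 0.0004
grip_force: 0.0
```

```bash
cat >> h.py <<'E'
def red(n):
    b=snap(n,'r_%s_%d.png'%(n,int(ctrl.get_obs()['time_s']*1000)));h=cv2.cvtColor(b,cv2.COLOR_BGR2HSV)
    m=(((h[...,0]<8)|(h[...,0]>172))&(h[...,1]>130)&(h[...,2]>50))
    x0,x1,y0,y1=(323,375,165,220) if n=='scene' else (200,320,40,300)
    mm=np.zeros_like(m);mm[y0:y1,x0:x1]=m[y0:y1,x0:x1];ys,xs=np.where(mm)
    print(n,'n',len(xs),'x',xs.min(),xs.max(),'y',ys.min(),ys.max());return mm
E
python3 - <<'E'
from h import *
o,R=st();m=red('wrist');red('scene')
for r in range(70,300,4):
    q=np.where(m[r])[0]
    if len(q):print(r,q.min(),q.max(),len(q))
E
```

```text
t 9.3 box xyz mm [-2.   0.1 47.1] zdir [ 0.866  0.001 -0.499] ydir [ 0.004 -1.     0.005] F [0.7 0.2 0.9] q [-0.71  0.49  2.11  2.35  0.6  -1.13]
wrist n 10545 x 210 310 y 101 211
scene n 428 x 325 360 y 181 212
102 216 304 89
106 215 305 91
110 214 306 93
114 213 307 95
118 212 308 97
122 211 309 99
126 211 310 100
130 210 310 101
134 210 310 101
138 210 310 101
142 210 310 101
146 210 309 100
150 210 309 100
154 210 309 100
158 211 309 99
162 211 308 98
166 212 307 96
170 213 307 95
174 213 306 94
178 214 306 93
182 214 305 92
186 215 304 90
190 215 303 89
194 216 303 88
198 215 303 89
202 214 304 91
206 212 306 95
210 213 305 93
```

```bash
python3 - <<'E'
from h import *
import glob
b=cv2.imread(sorted(glob.glob('pics/r_wrist_*'))[-1])
for c in(240,246,250,268,272,278):print(c,[tuple(int(v) for v in b[r,c]) for r in range(206,232,3)])
o,R=st();w=cam('wrist')
f=lambda x,z:proj(w,O+B@np.array([x,0,z])/1000).round(1)
print('lip edge',f(-34,86),'TCP',f(-2,47.1))
for k in(0,-10,-20,-25,-30):
    for h in(0,8):
        print(k,h,proj(w,o['ee_pos']+R@np.array([h,0,k])/1000).round(1))
E
```

```text
240 [(41, 44, 161), (21, 25, 98), (50, 47, 49), (60, 57, 57), (90, 87, 86), (90, 86, 87), (149, 144, 144), (186, 180, 181), (186, 180, 180)]
246 [(40, 41, 161), (23, 25, 97), (50, 46, 47), (89, 85, 87), (88, 86, 86), (86, 83, 83), (190, 184, 184), (186, 180, 179), (184, 178, 179)]
250 [(42, 45, 163), (25, 25, 101), (57, 56, 56), (88, 84, 85), (88, 84, 85), (87, 84, 84), (153, 148, 148), (186, 180, 180), (185, 180, 179)]
268 [(42, 45, 163), (27, 29, 107), (51, 48, 54), (91, 86, 87), (87, 85, 85), (85, 81, 83), (190, 184, 183), (185, 179, 179), (186, 180, 180)]
272 [(42, 44, 163), (27, 28, 106), (44, 40, 49), (84, 80, 82), (87, 83, 85), (88, 84, 85), (147, 142, 142), (186, 179, 179), (185, 179, 178)]
278 [(43, 45, 163), (27, 27, 107), (46, 44, 52), (55, 51, 50), (85, 83, 82), (88, 85, 85), (153, 148, 148), (185, 180, 179), (187, 181, 180)]
t 9.4 box xyz mm [-2.1  0.1 47.1] zdir [ 0.866  0.001 -0.499] ydir [ 0.004 -1.     0.004] F [-0.4  0.2  0.3] q [-0.71  0.48  2.11  2.35  0.6  -1.13]
lip edge [259.2 210.6] TCP [259.  212.5]
0 0 [258.8 212.6]
0 8 [258.8 202.3]
-10 0 [258.8 217.4]
-10 8 [258.8 206.5]
-20 0 [258.8 222.6]
-20 8 [258.8 211.3]
-25 0 [258.8 225.4]
-25 8 [258.8 213.8]
-30 0 [258.8 228.4]
-30 8 [258.8 216.5]
```

The tip appears to be at box x≈-20, z≈66, about 14 mm in under the lip. Now I'll lift.

Call:
jog_arm([
  [0.0042,0,-0.002,0,0,0,-1],
  [0.0042,0,-0.002,0,0,0,-1],
  [0.0042,0,-0.002,0,0,0,-1],
  [0.0042,0,-0.002,0,0,0,-1],
  [0.0042,0,-0.002,0,0,0,-1],
])

```text
time_s: 9.9
ee_pos: [0.5749, -0.2852, 0.0708]
eef_rot: [3.132, -1.048, -0.212]
force: [0.1, -0.0, -0.1]
grip_width: 0.0007
grip_force: 0.4
```

```bash
python3 - <<'E'
from h import *
o,R=st();m=red('wrist');red('scene');w=cam('wrist')
for a in (0,.1,.2,.3,.4):print(a,proj(w,O+B@np.array([28-62*np.cos(a),0,85+62*np.sin(a)])/1000))
r=np.where(m[:,225])[0];print(r.min(),r.max());r=np.where(m[:,295])[0];print(r.min(),r.max())
E
```

```text
t 9.9 box xyz mm [-0.2  0.2 70.8] zdir [ 0.867  0.001 -0.499] ydir [ 0.004 -1.     0.005] F [ 0.2  0.  -0.1] q [-0.7   0.43  2.11  2.28  0.56 -1.05]
wrist n 8439 x 214 306 y 44 221
scene n 397 x 327 362 y 178 208
0 [258.97971116 239.91259735]
0.1 [259.036491  233.4654211]
0.2 [259.09833781 225.94699414]
0.3 [259.16438723 217.43323255]
0.4 [259.23355741 208.03833915]
125 220
126 221
```

The guard is riding up, at about 0.26 rad. I'll lift a little more, then start pushing forward.

Call:
jog_arm([
  [0.0029,0,-0.0017,0,0,0,-1],
  [0.0029,0,-0.0017,0,0,0,-1],
  [0.0029,0,-0.0017,0,0,0,-1],
  [0,0,0,0,0,0,-1],
])

```text
time_s: 10.4
ee_pos: [0.5749, -0.2852, 0.0809]
eef_rot: [3.132, -1.049, -0.211]
force: [-0.5, 0.1, -0.9]
grip_width: 0.0004
grip_force: 0.5
```

Call:
jog_arm([
  [0.0021,0,0.0017,0,0,0,-1],
  [0.0021,0,0.0017,0,0,0,-1],
])

```text
time_s: 10.6
ee_pos: [0.5797, -0.2863, 0.0822]
eef_rot: [3.133, -1.048, -0.212]
force: [-3.1, 1.5, -1.3]
grip_width: 0.0006
grip_force: 1.1
```

Call:
jog_arm([
  [0.0021,0,0.0017,0,0,0,-1],
  [0.0021,0,0.0017,0,0,0,-1],
])

```text
time_s: 10.8
ee_pos: [0.5848, -0.2874, 0.0842]
eef_rot: [3.133, -1.048, -0.212]
force: [-2.2, 0.1, -0.0]
grip_width: 0.0005
grip_force: 0.9
```

```bash
cat > g.py <<'E'
from h import *
o,R=st();m=red('wrist');w=cam('wrist');red('scene')
for a in np.arange(.2,1.0,.1):print(round(a,1),proj(w,O+B@np.array([28-62*np.cos(a),0,85+62*np.sin(a)])/1000).round(0))
for c in(222,298):
    r=np.where(m[:,c])[0];print(r.max())
E
python3 g.py
```

```text
t 10.8 box xyz mm [10.   0.3 84.2] zdir [ 0.866  0.001 -0.499] ydir [ 0.004 -1.     0.004] F [-2.2 -0.4 -0. ] q [-0.69  0.41  2.08  2.24  0.52 -0.99]
wrist n 6901 x 214 306 y 141 219
scene n 504 x 330 365 y 176 204
0.2 [259. 254.]
0.3 [259. 246.]
0.4 [259. 237.]
0.5 [259. 227.]
0.6 [259. 217.]
0.7 [259. 206.]
0.8 [260. 195.]
0.9 [260. 184.]
218
219
```

Call:
jog_arm([
  [0.0017,0,0.0019,0,0,0,-1],
  [0.0017,0,0.0019,0,0,0,-1],
])

```text
time_s: 11.1
ee_pos: [0.5896, -0.2885, 0.0853]
eef_rot: [3.133, -1.048, -0.212]
force: [-1.2, -0.8, -0.6]
grip_width: 0.0005
grip_force: 0.6
```

Call:
jog_arm([
  [0.0015,0,0.002,0,0,0,-1],
])

```text
time_s: 11.2
ee_pos: [0.5921, -0.289, 0.0857]
eef_rot: [3.132, -1.048, -0.212]
force: [-0.8, 0.4, -1.0]
grip_width: 0.0003
grip_force: 0.5
```

Call:
jog_arm([
  [0.0015,0,0.002,0,0,0,-1],
])

```text
time_s: 11.3
ee_pos: [0.5946, -0.2896, 0.0859]
eef_rot: [3.133, -1.048, -0.212]
force: [-0.9, 0.4, -1.2]
grip_width: 0.0007
grip_force: 0.4
```

Call:
jog_arm([
  [0.0015,0,0.002,0,0,0,-1],
])

```text
time_s: 11.4
ee_pos: [0.5969, -0.29, 0.0862]
eef_rot: [3.133, -1.048, -0.212]
force: [-3.7, 0.1, -0.6]
grip_width: 0.0006
grip_force: 1.6
```

```bash
python3 g.py
```

```text
t 11.4 box xyz mm [22.4  0.4 86.2] zdir [ 0.866  0.001 -0.499] ydir [ 0.004 -1.     0.004] F [-3.6 -0.7 -0.6] q [-0.68  0.42  2.05  2.24  0.51 -0.98]
wrist n 6760 x 211 308 y 51 222
scene n 474 x 333 367 y 175 203
0.2 [259. 273.]
0.3 [259. 265.]
0.4 [259. 257.]
0.5 [259. 247.]
0.6 [260. 236.]
0.7 [260. 225.]
0.8 [260. 213.]
0.9 [260. 202.]
220
221
```

Contact, snap-over and stop came where predicted (tip at about +5 mm), so the toggle has tipped to ON. I'll draw out.

Call:
jog_arm([
  [-0.002,0,-0.0035,0,0,0,-1],
  [-0.002,0,-0.0035,0,0,0,-1],
])

```text
time_s: 11.7
ee_pos: [0.5885, -0.2881, 0.0862]
eef_rot: [3.133, -1.048, -0.212]
force: [-0.9, 0.0, -0.5]
grip_width: 0.0006
grip_force: 0.4
```

```bash
python3 - <<'E'
from h import *
o,R=st();w=cam('wrist');b=snap('wrist','k.png');s=snap('scene','ks.png')
def t(c,im,lab,lean):
    for k in(20,28,34):
        X=O+B@np.array([k*np.sin(lean),0,79+k*np.cos(lean)])/1000;p=proj(c,X);x,y=p.round().astype(int);print(lab,k,p.round(1),im[y,x] if 0<=y<384 and 0<=x<512 else '')
for l in(-.366,.366):t(w,b,'w%.2f'%l,l);t(cam('scene'),s,'s%.2f'%l,l)
E
```

```text
t 11.7 box xyz mm [13.8  0.5 86.2] zdir [ 0.866  0.001 -0.499] ydir [ 0.004 -1.     0.004] F [-0.9 -0.2 -0.5] q [-0.69  0.41  2.07  2.24  0.52 -0.98]
w-0.37 20 [259.4 225.5] [6 0 3]
w-0.37 28 [259.5 221.7] [ 8  8 10]
w-0.37 34 [259.6 218.7] [12 10 53]
s-0.37 20 [339.9 198. ] [ 83  88 249]
s-0.37 28 [339.2 196.2] [ 78  82 226]
s-0.37 34 [338.7 194.9] [ 77  78 204]
w0.37 20 [259.5 209.1] [23 24 97]
w0.37 28 [259.6 198.7] [24 26 99]
w0.37 34 [259.6 190.6] [ 26  25 100]
s0.37 20 [345.3 196.3] [ 69  68 156]
s0.37 28 [346.8 193.9] [ 70  72 160]
s0.37 34 [347.9 192. ] [ 70  71 157]
```

Call:
jog_arm([
  [-0.0025,0,-0.0033,0,0,0,-1],
  [-0.0025,0,-0.0033,0,0,0,-1],
])

```text
time_s: 12.0
ee_pos: [0.5806, -0.2864, 0.0852]
eef_rot: [3.132, -1.048, -0.212]
force: [-0.8, 0.6, -0.8]
grip_width: 0.0006
grip_force: 0.4
```

Call:
jog_arm([
  [-0.0025,0,-0.0033,0,0,0,-1],
  [-0.0025,0,-0.0033,0,0,0,-1],
  [-0.0025,0,-0.0033,0,0,0,-1],
  [-0.0025,0,-0.0033,0,0,0,-1],
  [-0.0025,0,-0.0033,0,0,0,-1],
])

```text
time_s: 12.5
ee_pos: [0.5605, -0.282, 0.0826]
eef_rot: [3.133, -1.048, -0.212]
force: [-0.4, 0.3, 0.1]
grip_width: 0.0005
grip_force: 0.3
```

Call:
jog_arm([
  [-0.005,0,-0.0086,0,0,0,-1],
  [-0.005,0,-0.0086,0,0,0,-1],
  [-0.005,0,-0.0086,0,0,0,-1],
  [-0.005,0,-0.0086,0,0,0,-1],
  [-0.005,0,-0.0086,0,0,0,-1],
])

```text
time_s: 13.0
ee_pos: [0.5114, -0.271, 0.0824]
eef_rot: [3.133, -1.048, -0.212]
force: [-0.4, 0.2, -0.3]
grip_width: 0.0007
grip_force: 0.0
```

```bash
python3 - <<'E'
from h import *
o,R=st();m=red('wrist');w=cam('wrist');red('scene')
for a in(0,.1,.2,.6):print(a,proj(w,O+B@np.array([28-62*np.cos(a),0,85+62*np.sin(a)])/1000))
for c in(230,245,260,275,290):
    r=np.where(m[:,c])[0];print(c,r.min(),r.max())
E
```

```text
t 13.0 box xyz mm [-65.3   0.   82.4] zdir [ 0.867  0.001 -0.499] ydir [ 0.004 -1.     0.004] F [-0.4  0.2 -0.3] q [-0.79  0.31  2.26  2.2   0.61 -1.04]
wrist n 5135 x 226 294 y 103 181
scene n 432 x 325 360 y 181 212
0 [259.24924528 179.81154098]
0.1 [259.2896635  173.84502469]
0.2 [259.33262014 167.20916084]
0.6 [259.51639328 135.87952795]
230 103 180
245 103 180
260 103 180
275 104 180
290 104 180
```

Call:
jog_arm([
  [-0.01,0,-0.0173,0,0,0,-1],
  [0,0,0,0,0,0,-1],
  [0,0,0,0,0,0,-1],
])

```text
time_s: 13.4
ee_pos: [0.4931, -0.2673, 0.0827]
eef_rot: [3.132, -1.049, -0.212]
force: [0.2, -0.6, -0.3]
grip_width: 0.0004
grip_force: 0.0
```

```bash
python3 -c "
from h import *
st();print(ctrl.hand_in())"
```

```text
t 13.4 box xyz mm [-83.9  -0.4  82.7] zdir [ 0.867  0.    -0.499] ydir [ 0.003 -1.     0.005] F [ 0.4 -0.6 -0.3] q [-0.82  0.28  2.3   2.17  0.64 -1.04]
the job is handed in; nothing more can be done
None
```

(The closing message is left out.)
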